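# Start the eggs steaming

### The arm

A 6-joint arm with a two-finger parallel gripper is mounted at the origin on a cart in front of the work surface, level with it; the furniture and walls round the work are solid. World frame = base frame: x ahead of the robot, y to its left, z up, the work surface at z = 0. Lengths are in m, angles in rad, forces in N, time in s.
With the tool pointing down it reaches from about 0.325 to 1 m from the base axis. Payload 5.1 kg.
Tool frame: the origin (TCP) lies midway between the tips of the shut fingers; the grasp point (between the pads) lies manip.grasp_offset behind it (manip.grasp_offset is the distance from the TCP to the grasp point, in m); z points along the fingers, y is the line along which they close (so a half turn about z gives the same grasp; the last joint's range is limited). The gripper opens to 85 mm and grips with 20 to 120 N. Pads are 22 mm wide; open, the fingers measure 114 mm over their backs; the gripper's body (76 mm by 85 mm) begins 54 mm behind the grasp point. The pads swing forward as they close: fully open they stand 13 mm farther back than shut.
Start: joints at [-1.404, 0.124, 1.65, -0, 1.367, -0.083], TCP at [0.161, -0.63, 0.231] pointing down, gripper open.
Joint ranges: [-2.61, 2.61], [-1.02, 2.33], [0.03, 2.71], [-1.35, 4.49], [0.32, 2.68], [-2.91, 2.91]. Speed limits (rad/s): [2.57, 2.57, 3.14, 3.14, 3.14, 3.14].

### API

Orientations are given as [roll, pitch, yaw] about the fixed x, y, z axes, in that order (R = Rz(yaw) Ry(pitch) Rx(roll)).
In Python, from cell import telemetry, snapshot, job, manip gives the robot as it stands.
- The arm moves only by the tool jog_arm, never from a script. Its argument "deltas" is a list of rows, each a list of 7 numbers: the turn, a rotation vector about the tool's x, y, z in rad, then the shift along the tool's x, y, z in m, then the opening, from -1 (shut) to 1 (fully open). A call has 1 to 20 rows; each row is the pose to reach, as a shift and turn from the pose commanded when the call began, along the tool's axes at that moment; what a row does not reach only later rows make up. A row lasts 1/10 s, in which the tool goes at most 50 mm and 8.59 degrees, less where a joint would pass 70% of its speed; a pose out of reach is approached as far as the arm can. A call with a gripper value outside its range is refused whole. The fingers move at their own pace and stop on an object; "grip_force" is the grip in N (left out, the last holds). Time passes only in rows, so rows that repeat a pose let the fingers close. It gives the time, the measured TCP pose, the force, the opening and the grip force at its end, in the units of the state.
- telemetry.observe(): the state, without advancing time (a new reading comes with each control period).
- snapshot(name): name is "scene" or "top" or "wrist"; returns a dict with "img" (480x640x3 uint8, blue, green, red), "fovy" (degrees; the focal length in pixels is half the picture's height over the tangent of half this angle, whatever the lens; pixels are square), "cx", "cy" (the principal point, pixels), "R" (3x3) and "t" (3): a world point X has camera coordinates R X + t. Camera axes: x right, y down, z forward; pixel columns grow to the right and rows downward; lengths in m; the calibration is good to about 2 mm. A picture is of the moment at which its call begins. There is no depth.
- job.hand_in(): hands the job in; it is judged then, once.
The state is a dict: "time_s": time; "joint_pos": joint angles; "qd": joint speeds; "joint_torque": joint torques, N m; "position": TCP position; "eef_rot": TCP orientation; "force": force on the tool from outside, world axes, zero at the start; "ft_torque": the same for the moment, N m; "width": opening from 0.0 (shut) to 1.0 (fully open); "gripper_force": force on a finger pad.
Only numpy, scipy, OpenCV 4.12 (cv2) and the standard library are available. Lean on these libraries where they do the work, as an engineer would, in place of code of your own. Each camera call takes 0.05 s, during which the arm holds its last target. There are 200 camera calls.

### The job

Get the eggs steaming: swing the steamer's lid up and back until it rests open on its stop, then lift the rack of eggs by its handle and set it gently and flat inside the pan. Lower the lid shut without letting it drop, and only then give the wind-up timer's dial a quarter turn anticlockwise. Keep the rack upright and leave the salt shaker, cup and tin where they are.

Things in the scene. Friction and masses are not known exactly. Their poses are not given: they have to be found in the camera images.
- steamer: Rectangular white enamelled steamer pan with rounded corners, fixed on the left half of the black hob. 158 mm front to back (its x), 190 mm wide (its y) and 75 mm high, walls 4 mm, inside 150 x 182 mm; a small loop handle on each y end stands out 26 mm. Origin: centre of its underside, on the hob. Its front, where the lid has its bar handle, is its -x side; the hinge is on its +x side. z up.
- steamer_floor (a point): Centre of the pan's inner floor, 4 mm above its underside; same axes as the pan. The egg rack belongs here, its 152 mm length along the pan's y (either way round).
- lid_hinge (a point): Middle of the hinge line, at (91, 0, 80) mm in the pan's frame; the hinge line runs along the pan's y.
- steamer_lid (a joint): Lid of the steamer, a 42 mm deep white cover of 160 x 192 mm: 0 = shut, grows as it opens upward about the hinge, 1.85 rad (106 degrees) = resting on its stop, leaning back past upright. It balances near 1.25 rad, falls shut below that and falls back onto the stop above.
- lid_bar (a point): Middle of the lid's handle: a round pale wooden bar 12 mm thick and 94 mm long, parallel to the pan's y, with free space between its two posts (80 mm apart), standing 40 mm clear of the lid's front face. With the lid shut it is at (-119, 0, 100) mm in the pan's frame, 211 mm from the hinge line; it moves with the lid, and its axes turn with the lid.
- egg_rack: Loose wire rack 116 mm (its x) by 152 mm (its y) carrying six eggs fixed in it, two rows of three, egg tops 59 mm high, with an upright handle in the middle; 101 mm high, about 0.45 kg. Origin: centre of its underside (its feet). z up.
- rack_grip (a point): Middle of the rack's handle: a round pale wooden bar 12 mm thick and 62 mm long, along the rack's y, 95 mm above the rack's underside.
- egg_timer: White round wind-up kitchen timer, fixed on the right of the hob: base 65 mm across and 18 mm high, above it a dial 56 mm across from 18 to 38 mm high. Origin: centre of its underside.
- timer_dial (a point): Centre of the timer's dial, 28 mm above its underside, on its vertical turning axis.
- egg_timer_dial (a joint): Turn of the timer's dial in rad: near 0 at the start, grows as it is turned anticlockwise seen from above, and stays where it is left; a quarter turn = 1.57.
- salt_shaker: Salt shaker with a metal top, 44 mm across, 90 mm high; a bystander. Origin at its underside.
- egg_cup: Small cup with a handle, 62 mm across the cup, 92 mm with the handle, 51 mm high; a bystander. Origin at its underside.
- tin: Food tin, 57 mm across, 72 mm high; a bystander. Origin at its underside.
Things that resemble listed ones, but are neither listed nor needed, are in the scene too. Several things have the shape of the egg_timer; the one meant has the colours described above.

How it is judged:
By the outcome, as a careful person would: the job done as asked, in the order asked, and still so for the second after the job is handed in, with the robot touching nothing.
It also fails if it takes over 69 s, if anything falls off the work surface, if the arm or the gripper's body presses on something with over 40 N, if the wrist force passes 120 N, or if a joint passes its speed limit or range.

## Working session

There is one attempt and no reset: what is moved stays moved. The work goes in short steps, Python scripts to look and compute and a tool call to move; the robot and the scene stay as the last step left them, time stands still between calls to the robot, and variables do not carry over. Pictures are saved under pics/ and viewed, at most 10 in all, crops included, and the job is handed in when it is done.

Besides the shell and the picture viewer there is one more tool, called after "Emit:" in YAML: its name, and indented under it one key for each argument. jog_arm: Moves the arm, as the interface text tells. Its arguments: {"type":"object","properties":{"deltas":{"type":"array","items":{"type":"array","items":{"type":"number"}}},"grip_force":{"type":"number"}},"required":["deltas"]}

```bash
ls; mkdir -p pics; python3 - <<'E'
from cell import telemetry, snapshot, manip
import cv2,numpy as np
print(manip.grasp_offset); print(telemetry.observe())
for n in ("scene","top"):
    s=snapshot(n); cv2.imwrite(f"pics/{n}0.png",s["img"]); print(n,s["fovy"],s["cx"],s["cy"],np.round(s["R"],4).tolist(),np.round(s["t"],4).tolist())
E
```

```text
pics
0.0187
{'time_s': 0.0, 'joint_pos': array([-1.40360272e+00,  1.24517397e-01,  1.65172622e+00,  2.75309188e-05,
        1.36753766e+00, -8.25909801e-02]), 'qd': array([-0.0010991 , -0.00044879,  0.00194745,  0.00056009, -0.00110383,
        0.00071799]), 'joint_torque': array([-2.22441609e-03, -4.23616791e+01, -3.65453446e+01, -2.91077617e-05,
        6.98886797e-03,  1.04234735e-05]), 'position': array([ 0.16055417, -0.6291948 ,  0.23001423]), 'eef_rot': array([-3.13941372e+00, -2.07414702e-04,  2.49778773e-01]), 'force': array([-0.5578223 , -0.39813213, -0.96500795]), 'ft_torque': array([0.05398703, 0.02780157, 0.00453958]), 'gripper_force': 0.0, 'width': 0.9994274446625414}
scene 44.53562292312739 318.66464466019806 242.7589452734957 [[-0.7655, -0.6434, 0.0058], [-0.4228, 0.4962, -0.7583], [0.485, -0.583, -0.6519]] [0.3788, 0.3229, 0.9657]
top 55.37638493261762 320.85715872214985 238.5174544763213 [[-0.0074, -0.9999, -0.0103], [-0.9814, 0.0093, -0.1918], [0.1919, 0.0087, -0.9814]] [-0.0167, 0.5208, 1.1937]
```

View pics/scene0.png

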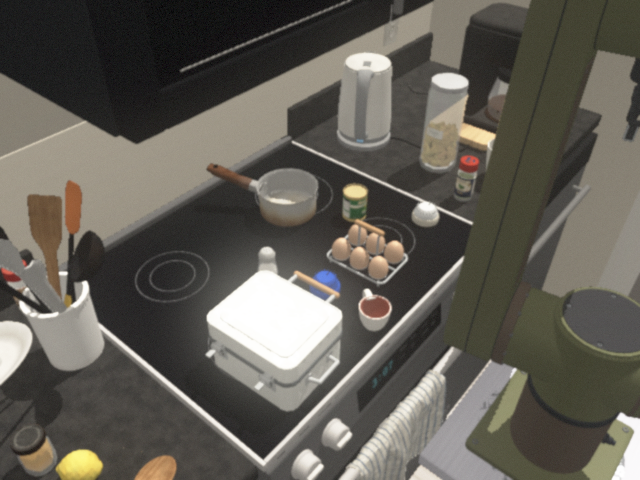

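View pics/top0.png

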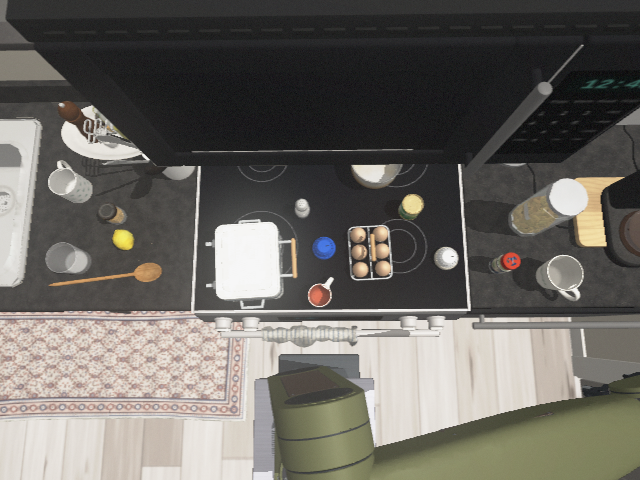

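The top view shows the steamer at (248,261) with its lid bar on the right at (294,258), the rack at (370,253), and bystanders at (302,208) shaker, (320,295) cup and (411,206) tin. There are two timer shapes: a blue one at (324,247) and a white one at (446,258). The white one fits the description, so I'm enlarging to confirm it.

```bash
python3 - <<'E'
import cv2
a=cv2.imread("pics/top0.png")[190:315,200:470]
cv2.imwrite("pics/topc.png",cv2.resize(a[:, :140],None,fx=4.7,fy=4.7,interpolation=cv2.INTER_CUBIC))
cv2.imwrite("pics/topd.png",cv2.resize(a[:, 130:],None,fx=4.7,fy=4.7,interpolation=cv2.INTER_CUBIC))
E
```

```text
(no output)
```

View pics/topc.png

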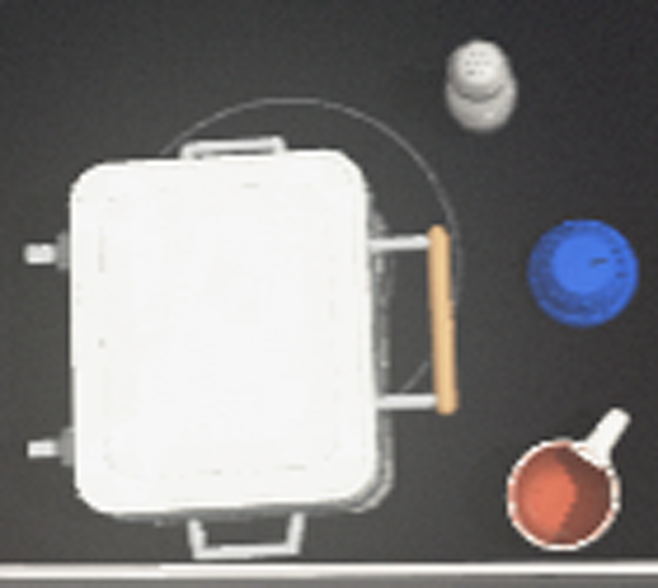

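View pics/topd.png

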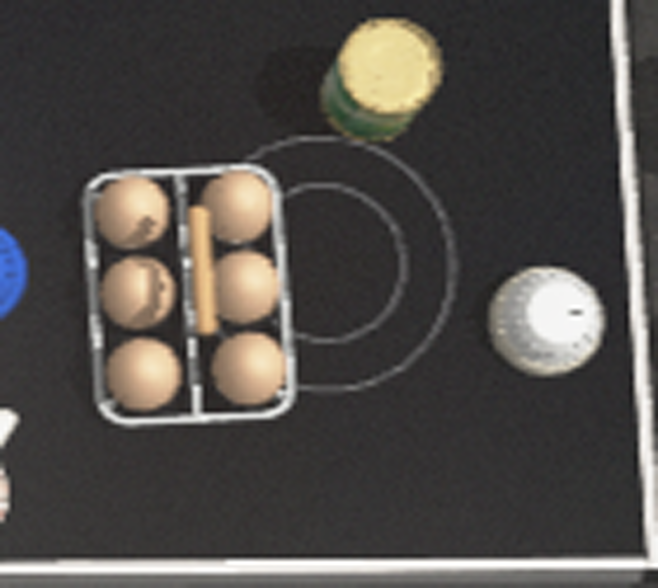

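The left crop shows the lid bar from (437,232) to (448,408). The right crop shows the rack handle from (199,208) to (208,333) and the white timer at (547,321), round with a white dial and an index mark. The other timer is plainly blue, so the white one is meant.

```bash
cat > h.py <<'E'
import numpy as np,cv2
from cell import telemetry,snapshot,manip
from scipy.spatial.transform import Rotation as Rot
def ray(s,u,v,z):
    f=240/np.tan(np.radians(s["fovy"])/2)
    R=np.array(s["R"]);c=-R.T@np.array(s["t"])
    d=R.T@np.array([(u-s["cx"])/f,(v-s["cy"])/f,1])
    return c+d*(z-c[2])/d[2]
def proj(s,X):
    f=240/np.tan(np.radians(s["fovy"])/2)
    p=np.array(s["R"])@np.array(X)+np.array(s["t"]);return f*p[:2]/p[2]+[s["cx"],s["cy"]]
def cr(s,x,y,z,u0=200,v0=190,k=4.7): return ray(s,u0+(x+.5)/k-.5,v0+(y+.5)/k-.5,z)
E
python3 - <<'E'
from h import *
np.set_printoptions(precision=4,suppress=True)
s=snapshot("top");
def two(n,a,b,z,u0):
    p,q=cr(s,*a,z,u0),cr(s,*b,z,u0); d=q-p
    print(n,(p+q)/2,"len",np.linalg.norm(d),"dir",np.degrees(np.arctan2(d[1],d[0])));return (p+q)/2
b=two("bar",(437,232),(448,408),.100,200)
two("lid hinge edge top",(72,180),(82,490),.117,200)
r=two("rack grip",(199,208),(208,333),.095,330)
for n,p,z,u in [("timer base",(547,321),.006,330),("dial top",(561,312),.038,330),("shaker top",(478,68),.09,200),("cup",(563,494),.05,200),("tin top",(391,66),.072,330),("blue",(583,272),.01,200),("hob edge",(300,570),0,200),
 ("rack TL",(88,172),.03,330),("rack BR",(292,415),.03,330)]: print(n,cr(s,*p,z,u))
sc=snapshot("scene"); print(proj(sc,b),proj(sc,r)); cv2.imwrite("pics/sc1.png",cv2.resize(sc["img"][190:390,190:450],None,fx=3,fy=3,interpolation=cv2.INTER_CUBIC))
t=cr(s,547,321,.006,330); print("timer in scene",proj(sc,t))
E
```

```text
bar [0.4614 0.0491 0.1   ] len 0.09828869123810283 dir -176.2368880051946
lid hinge edge top [0.4531 0.2466 0.117 ] len 0.1705099015891782 dir -176.0729205905093
rack grip [ 0.4878 -0.157   0.095 ] len 0.07049930517827714 dir -177.61939490210656
timer base [ 0.4709 -0.3691  0.006 ]
dial top [ 0.4713 -0.369   0.038 ]
shaker top [0.6071 0.0301 0.09  ]
cup [ 0.3686 -0.0161  0.05  ]
tin top [ 0.6102 -0.2708  0.072 ]
blue [ 0.5029 -0.0284  0.01  ]
hob edge [0.3292 0.1388 0.    ]
rack TL [ 0.5587 -0.0975  0.03  ]
rack BR [ 0.4138 -0.2125  0.03  ]
[315.8032 283.6104] [369.5507 226.9217]
timer in scene [425.3605 216.1204]
```

View pics/sc1.png

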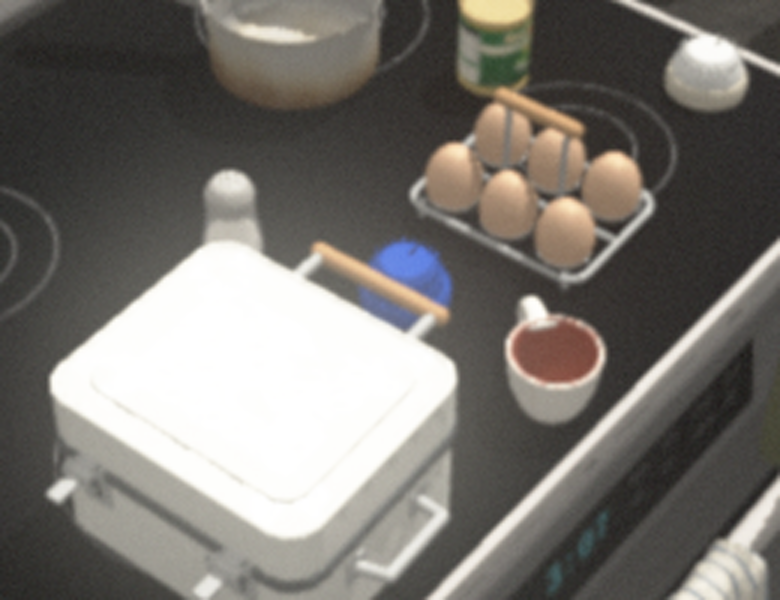

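The scene view agrees with the top-view estimates: bar (317,284) against a predicted (316,284), rack handle (370,227) and timer (426,217). I'll write a helper that converts world targets into tool-frame rows, then start the moves.

```bash
cat >> h.py <<'E'
def rows(targets):
    """targets: (x,y,z,yaw) of a downward TCP -> delta rows from the present pose"""
    o=telemetry.observe(); p=np.array(o["position"]);R=Rot.from_euler("xyz",o["eef_rot"])
    for x,y,z,yaw in targets:
        D=Rot.from_euler("xyz",[np.pi,0,yaw])
        print(np.round((R.inv()*D).as_rotvec(),3).tolist(),np.round(R.inv().apply(np.array([x,y,z])-p),4).tolist())
    print("t",round(o["time_s"],2),"pos",np.round(p,4),"rot",np.round(o["eef_rot"],4),"F",np.round(o["force"],1),"w",round(o["width"],3),o["gripper_force"])
E
python3 - <<'E'
from h import *
rows([(.4614,.0491,.19,.066),(.4614,.0491,.083,.066)])
E
```

```text
[-0.001, 0.0, 0.184] [0.4592, -0.5831, 0.0413]
[-0.001, 0.0, 0.184] [0.4592, -0.5829, 0.1483]
t 0.2 pos [ 0.1606 -0.6295  0.2305] rot [-3.1403e+00 -1.0000e-04  2.4980e-01] F [ 0.2 -0.2  0. ] w 1.001 0.0
```

Emit:
jog_arm:
  deltas:
    - [0, 0, 0.184, 0.459, -0.583, 0.041, -0.2]
    - [0, 0, 0.184, 0.459, -0.583, 0.041, -0.2]
    - [0, 0, 0.184, 0.459, -0.583, 0.041, -0.2]
    - [0, 0, 0.184, 0.459, -0.583, 0.041, -0.2]
    - [0, 0, 0.184, 0.459, -0.583, 0.041, -0.2]
    - [0, 0, 0.184, 0.459, -0.583, 0.041, -0.2]
    - [0, 0, 0.184, 0.459, -0.583, 0.041, -0.2]
    - [0, 0, 0.184, 0.459, -0.583, 0.041, -0.2]
    - [0, 0, 0.184, 0.459, -0.583, 0.041, -0.2]
    - [0, 0, 0.184, 0.459, -0.583, 0.041, -0.2]
    - [0, 0, 0.184, 0.459, -0.583, 0.041, -0.2]
    - [0, 0, 0.184, 0.459, -0.583, 0.041, -0.2]
    - [0, 0, 0.184, 0.459, -0.583, 0.041, -0.2]
    - [0, 0, 0.184, 0.459, -0.583, 0.041, -0.2]
    - [0, 0, 0.184, 0.459, -0.583, 0.041, -0.2]
    - [0, 0, 0.184, 0.459, -0.583, 0.041, -0.2]
    - [0, 0, 0.184, 0.459, -0.583, 0.041, -0.2]
    - [0, 0, 0.184, 0.459, -0.583, 0.041, -0.2]
    - [0, 0, 0.184, 0.459, -0.583, 0.041, -0.2]
  grip_force: 30

```text
time_s: 2.1
position: [0.461, 0.0474, 0.1904]
eef_rot: [3.141, -0.0, 0.064]
force: [0.4, 0.8, -0.9]
width: 0.397
gripper_force: 0.0
```

```bash
python3 - <<'E'
from h import *
rows([(.4614,.0491,.19,.066),(.4614,.0491,.083,.066)])
s=snapshot("wrist"); cv2.imwrite("pics/w1.png",s["img"]); c=-np.array(s["R"]).T@s["t"]
print(c,s["fovy"],proj(s,[.4614,.0491,.1]),proj(s,[.4614+.047*.9978,.0491+.047*.066,.1]),proj(s,[.4614-.047*.9978,.0491-.047*.066,.1]))
E
```

```text
[0.0, -0.0, -0.002] [0.0005, -0.0016, 0.0004]
[0.0, -0.0, -0.002] [0.0005, -0.0017, 0.1074]
t 2.1 pos [0.461  0.0474 0.1904] rot [ 3.1414e+00 -1.0000e-04  6.3800e-02] F [ 0.4  0.8 -0.9] w 0.397 0.0
[0.53642991 0.05164602 0.33178741] 64.82908862477544 [314.59505186 255.47986934] [314.18517458 181.83869112] [314.96002756 321.05374404]
```

View pics/w1.png

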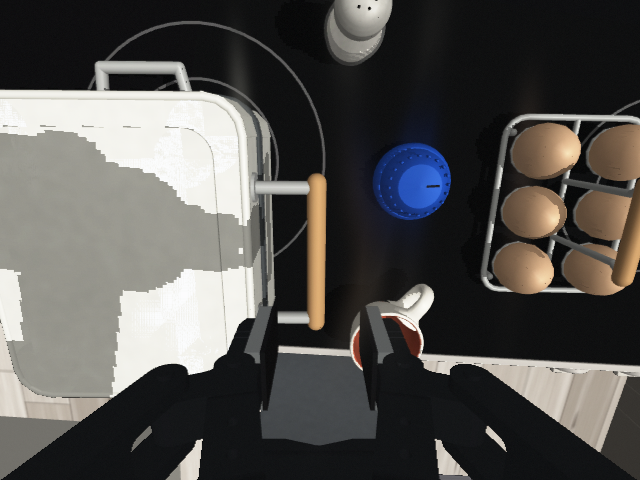

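The wrist view shows the bar from (317,175) to (317,329), within 2 mm of the prediction and centred between the fingers. The cup and blue timer are clear of the descent.

Emit:
jog_arm:
  deltas:
    - [0, 0, 0, 0, -0.001, 0.03, -0.2]
    - [0, 0, 0, 0, -0.001, 0.06, -0.2]
    - [0, 0, 0, 0, -0.001, 0.085, -0.2]
    - [0, 0, 0, 0, -0.001, 0.1, -0.2]
    - [0, 0, 0, 0, -0.001, 0.107, -0.2]
    - [0, 0, 0, 0, -0.001, 0.107, -0.2]
    - [0, 0, 0, 0, -0.001, 0.107, -1]
    - [0, 0, 0, 0, -0.001, 0.107, -1]
    - [0, 0, 0, 0, -0.001, 0.107, -1]
    - [0, 0, 0, 0, -0.001, 0.107, -1]
    - [0, 0, 0, 0, -0.001, 0.107, -1]
  grip_force: 30

```text
time_s: 3.25
position: [0.4622, 0.0492, 0.0847]
eef_rot: [3.14, -0.002, 0.066]
force: [-0.7, -3.9, 5.8]
width: 0.124
gripper_force: 29.7
```

```bash
python3 - <<'E'
from h import *
o=telemetry.observe()
print({k:np.round(o[k],3) for k in("time_s","position","eef_rot","force","ft_torque","width","gripper_force")})
# arc in tool y,z: hinge 211 mm away, bar starts 5.4deg above hinge level
a0=np.arctan2(.02,.21)
for n in range(0,41):
    th=1.82*(1-np.cos(np.pi*n/40))/2
    print(n,round(th,2),round(-.211*(np.cos(a0)-np.cos(a0+th)),3),round(-.211*(np.sin(a0+th)-np.sin(a0)),3),end=" | ")
E
```

```text
{'time_s': np.float64(3.25), 'position': array([0.462, 0.049, 0.085]), 'eef_rot': array([ 3.14e+00, -2.00e-03,  6.60e-02]), 'force': array([-0.658, -3.863,  5.792]), 'ft_torque': array([-0.534,  0.124, -0.141]), 'width': np.float64(0.124), 'gripper_force': np.float64(29.711)}
0 0.0 -0.0 -0.0 | 1 0.0 -0.0 -0.001 | 2 0.01 -0.0 -0.002 | 3 0.03 -0.001 -0.005 | 4 0.04 -0.001 -0.009 | 5 0.07 -0.002 -0.014 | 6 0.1 -0.003 -0.021 | 7 0.13 -0.005 -0.028 | 8 0.17 -0.007 -0.036 | 9 0.22 -0.009 -0.045 | 10 0.27 -0.013 -0.055 | 11 0.32 -0.017 -0.065 | 12 0.38 -0.022 -0.076 | 13 0.43 -0.028 -0.087 | 14 0.5 -0.035 -0.098 | 15 0.56 -0.043 -0.109 | 16 0.63 -0.052 -0.12 | 17 0.7 -0.062 -0.13 | 18 0.77 -0.073 -0.14 | 19 0.84 -0.085 -0.15 | 20 0.91 -0.097 -0.158 | 21 0.98 -0.11 -0.166 | 22 1.05 -0.123 -0.172 | 23 1.12 -0.137 -0.178 | 24 1.19 -0.151 -0.183 | 25 1.26 -0.164 -0.186 | 26 1.32 -0.178 -0.189 | 27 1.39 -0.191 -0.19 | 28 1.44 -0.204 -0.191 | 29 1.5 -0.215 -0.191 | 30 1.55 -0.226 -0.19 | 31 1.6 -0.237 -0.189 | 32 1.65 -0.246 -0.188 | 33 1.69 -0.254 -0.186 | 34 1.72 -0.261 -0.185 | 35 1.75 -0.267 -0.183 | 36 1.78 -0.272 -0.182 | 37 1.79 -0.276 -0.18 | 38 1.81 -0.279 -0.179 | 39 1.82 -0.281 -0.179 | 40 1.82 -0.281 -0.179 |
```

Gripped (width 10.5 mm). Opening the lid along its arc.

Emit:
jog_arm:
  deltas:
    - [0, 0, 0, 0, 0, -0.002, -1]
    - [0, 0, 0, 0, -0.001, -0.005, -1]
    - [0, 0, 0, 0, -0.001, -0.009, -1]
    - [0, 0, 0, 0, -0.002, -0.014, -1]
    - [0, 0, 0, 0, -0.003, -0.021, -1]
    - [0, 0, 0, 0, -0.005, -0.028, -1]
    - [0, 0, 0, 0, -0.007, -0.036, -1]
    - [0, 0, 0, 0, -0.009, -0.045, -1]
    - [0, 0, 0, 0, -0.013, -0.055, -1]
    - [0, 0, 0, 0, -0.017, -0.065, -1]
    - [0, 0, 0, 0, -0.022, -0.076, -1]
    - [0, 0, 0, 0, -0.028, -0.087, -1]
    - [0, 0, 0, 0, -0.035, -0.098, -1]
    - [0, 0, 0, 0, -0.043, -0.109, -1]
    - [0, 0, 0, 0, -0.052, -0.12, -1]
    - [0, 0, 0, 0, -0.062, -0.13, -1]
    - [0, 0, 0, 0, -0.073, -0.14, -1]
    - [0, 0, 0, 0, -0.085, -0.15, -1]
    - [0, 0, 0, 0, -0.097, -0.158, -1]
    - [0, 0, 0, 0, -0.097, -0.158, -1]

```text
time_s: 5.25
position: [0.4569, 0.1458, 0.2459]
eef_rot: [3.138, -0.007, 0.067]
force: [0.3, -9.8, 12.2]
width: 0.123
gripper_force: 30.9
```

Emit:
jog_arm:
  deltas:
    - [0, 0, 0, 0, -0.008, -0.007, -1]
    - [0, 0, 0, 0, -0.018, -0.015, -1]
    - [0, 0, 0, 0, -0.03, -0.021, -1]
    - [0, 0, 0, 0, -0.042, -0.027, -1]
    - [0, 0, 0, 0, -0.054, -0.031, -1]
    - [0, 0, 0, 0, -0.067, -0.034, -1]
    - [0, 0, 0, 0, -0.081, -0.036, -1]
    - [0, 0, 0, 0, -0.094, -0.037, -1]
    - [0, 0, 0, 0, -0.107, -0.037, -1]
    - [0, 0, 0, 0, -0.118, -0.037, -1]
    - [0, 0, 0, 0, -0.129, -0.036, -1]
    - [0, 0, 0, 0, -0.14, -0.035, -1]
    - [0, 0, 0, 0, -0.149, -0.034, -1]
    - [0, 0, 0, 0, -0.157, -0.032, -1]
    - [0, 0, 0, 0, -0.164, -0.031, -1]
    - [0, 0, 0, 0, -0.17, -0.029, -1]
    - [0, 0, 0, 0, -0.175, -0.028, -1]
    - [0, 0, 0, 0, -0.179, -0.026, -1]
    - [0, 0, 0, 0, -0.182, -0.025, -1]
    - [0, 0, 0, 0, -0.184, -0.025, -1]

```text
time_s: 7.25
position: [0.4447, 0.3306, 0.2673]
eef_rot: [-3.14, -0.006, 0.066]
force: [9.3, -0.3, -1.0]
width: 0.123
gripper_force: 30.8
```

```bash
python3 - <<'E'
from h import *
rows([(.4878,-.157,.2,.042)])
o=telemetry.observe(); p=o["position"]
# fit lid angle from grasp point about the hinge
g=np.array(p)+[0,0,.0187]; px=np.array([-.066,.998,0]); d=g-np.array([.4475,.2586,.08]); a=np.arctan2(d[2],-d@px); print("r",np.hypot(d@px,d[2]),"theta",a-np.arctan2(.02,.21))
E
```

```text
[-0.001, -0.006, 0.024] [0.0105, 0.4895, 0.0667]
t 7.25 pos [0.4447 0.3306 0.2673] rot [-3.1403 -0.006   0.0659] F [ 9.3 -0.3 -1. ] w 0.123 30.82078456878662
r 0.21820948772128523 theta 1.812451662221031
```

Emit:
jog_arm:
  deltas:
    - [0, 0, 0, 0, -0.003, 0.001, -1]
    - [0, 0, 0, 0, -0.006, 0.002, -1]
    - [0, 0, 0, 0, -0.009, 0.003, -1]
    - [0, 0, 0, 0, -0.009, 0.003, -1]

```text
time_s: 7.65
position: [0.4443, 0.3358, 0.2651]
eef_rot: [3.133, -0.005, 0.065]
force: [5.4, -14.3, 7.9]
width: 0.123
gripper_force: 31.8
```

On the stop, with 14 N of pushback. Releasing and lifting straight up.

Emit:
jog_arm:
  deltas:
    - [0, 0, 0, 0, -0.005, 0.003, -0.2]
    - [0, 0, 0, 0, -0.003, 0.003, -0.2]
    - [0, 0, 0, 0, -0.003, 0.003, -0.2]
    - [0, 0, 0, 0, -0.003, 0.003, -0.2]
    - [0, 0, 0, 0, -0.003, -0.02, -0.2]
    - [0, 0, 0, 0, -0.003, -0.05, -0.2]
    - [0, 0, 0, 0, -0.003, -0.08, -0.2]
    - [0, 0, 0, 0, -0.003, -0.08, -0.2]

```text
time_s: 8.45
position: [0.4432, 0.3432, 0.3489]
eef_rot: [-3.137, -0.008, 0.066]
force: [-0.2, -0.1, 0.4]
width: 0.4
gripper_force: 0.0
```

```bash
python3 - <<'E'
from h import *
rows([(.4878,-.157,.34,.042),(.4878,-.157,.19,.042)])
s=snapshot("scene"); cv2.imwrite("pics/sc2.png",s["img"])
E
```

```text
[-0.005, -0.008, 0.024] [0.0113, 0.5021, 0.0066]
[-0.005, -0.008, 0.024] [0.0102, 0.5028, 0.1566]
t 8.45 pos [0.4432 0.3432 0.3489] rot [-3.1368 -0.0076  0.0664] F [-0.2 -0.1  0.4] w 0.4 0.0
```

View pics/sc2.png

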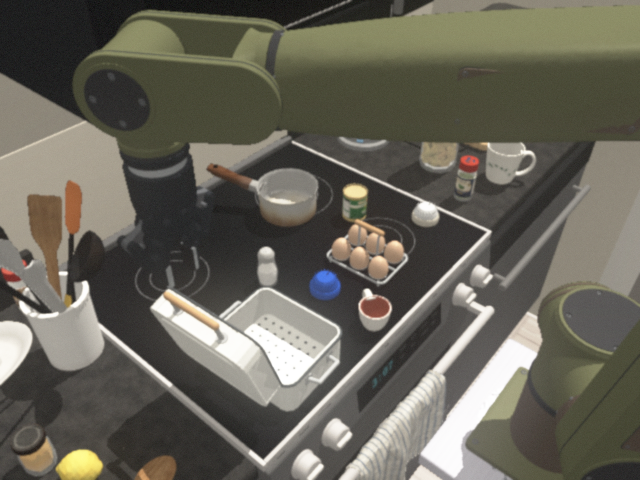

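The scene view shows the lid resting open with its bar at (192,311), the pan empty, and everything else unmoved. Moving to the rack.

Emit:
jog_arm:
  deltas:
    - [0.0, 0, 0.01, 0.001, 0.05, 0.0, -0.2]
    - [0, 0, 0.02, 0.002, 0.1, 0.007, -0.2]
    - [-0.005, -0.008, 0.018, 0.004, 0.15, 0.02, -0.2]
    - [-0.005, -0.008, 0.018, 0.01, 0.2, 0.04, -0.2]
    - [-0.005, -0.008, 0.018, 0.01, 0.25, 0.06, -0.2]
    - [-0.005, -0.008, 0.018, 0.01, 0.3, 0.08, -0.2]
    - [-0.005, -0.008, 0.018, 0.01, 0.35, 0.1, -0.2]
    - [-0.005, -0.008, 0.018, 0.01, 0.4, 0.12, -0.2]
    - [-0.005, -0.008, 0.018, 0.01, 0.44, 0.14, -0.2]
    - [-0.005, -0.008, 0.018, 0.01, 0.48, 0.157, -0.2]
    - [-0.005, -0.008, 0.018, 0.01, 0.503, 0.157, -0.2]
    - [-0.005, -0.008, 0.018, 0.01, 0.503, 0.157, -0.2]
    - [-0.005, -0.008, 0.018, 0.01, 0.503, 0.157, -0.2]
    - [-0.005, -0.008, 0.018, 0.01, 0.503, 0.157, -0.2]

```text
time_s: 9.9
position: [0.4848, -0.1583, 0.1858]
eef_rot: [3.137, 0.009, 0.049]
force: [-0.1, 0.4, 0.1]
width: 0.402
gripper_force: 0.0
```

```bash
python3 - <<'E'
from h import *
rows([(.4878,-.157,.078,.05)])
s=snapshot("wrist"); cv2.imwrite("pics/w2.png",s["img"])
g=np.array([.4878,-.157,.095]);v=np.array([.99875,.05,0])*.037
for q in (g-v,g,g+v): print(proj(s,q))
E
```

```text
[0.004, 0.009, -0.001] [0.004, -0.0016, 0.1078]
t 9.9 pos [ 0.4848 -0.1583  0.1858] rot [3.1374 0.0086 0.0487] F [-0.1  0.4  0.1] w 0.402 0.0
[315.01871297 302.64107765]
[314.78869858 250.25165026]
[314.53599063 192.6934031 ]
```

View pics/w2.png

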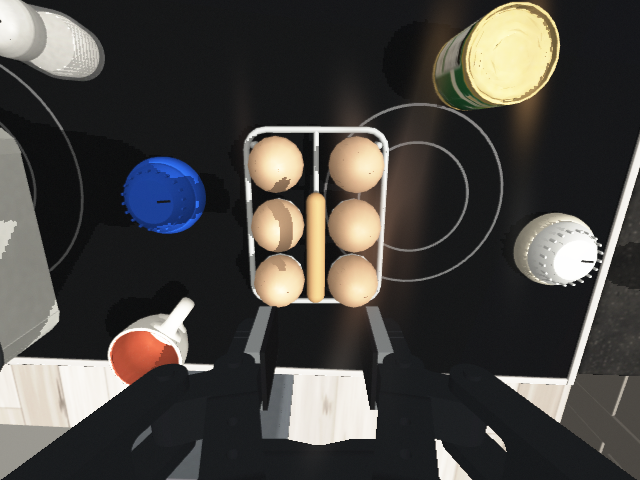

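The handle is at u=316, v=192–303, exactly as predicted and aligned with the tool. Descend, grip, then lift.

Emit:
jog_arm:
  deltas:
    - [0.004, 0.009, 0, 0.003, -0.001, 0.03, -0.2]
    - [0.004, 0.009, 0, 0.003, -0.001, 0.06, -0.2]
    - [0.004, 0.009, 0, 0.003, -0.001, 0.085, -0.2]
    - [0.004, 0.009, 0, 0.003, -0.001, 0.1, -0.2]
    - [0.004, 0.009, 0, 0.003, -0.001, 0.107, -0.2]
    - [0.004, 0.009, 0, 0.003, -0.001, 0.107, -0.2]
    - [0.004, 0.009, 0, 0.003, -0.001, 0.107, -1]
    - [0.004, 0.009, 0, 0.003, -0.001, 0.107, -1]
    - [0.004, 0.009, 0, 0.003, -0.001, 0.107, -1]
    - [0.004, 0.009, 0, 0.003, -0.001, 0.107, -1]
    - [0.004, 0.009, 0, 0.003, -0.001, 0.107, -1]
  grip_force: 60

```text
time_s: 11.05
position: [0.4882, -0.1587, 0.0807]
eef_rot: [3.141, -0.003, 0.048]
force: [0.1, 4.4, 5.3]
width: 0.119
gripper_force: 58.8
```

```bash
python3 - <<'E'
from h import *
rows([(.4535,.1678,.22,.066)])
E
```

```text
[0.001, -0.003, -0.018] [-0.0186, -0.3276, -0.1397]
t 11.05 pos [ 0.4882 -0.1587  0.0807] rot [ 3.1405 -0.0035  0.0476] F [0.1 4.4 5.3] w 0.119 58.81878733634949
```

Emit:
jog_arm:
  deltas:
    - [0, 0, 0, 0, 0, -0.003, -1]
    - [0, 0, 0, 0, 0, -0.008, -1]
    - [0, 0, 0, 0, 0, -0.016, -1]
    - [0, 0, 0, 0, 0, -0.028, -1]
    - [0, 0, 0, 0, 0, -0.043, -1]
    - [0, 0, 0, 0, 0, -0.06, -1]
    - [0, 0, 0, 0, 0, -0.077, -1]
    - [0, 0, 0, 0, 0, -0.093, -1]
    - [0, 0, 0, 0, 0, -0.106, -1]
    - [0, 0, 0, 0, 0, -0.115, -1]
    - [0, 0, 0, 0, 0, -0.12, -1]
    - [0, 0, 0, 0, 0, -0.12, -1]

```text
time_s: 12.25
position: [0.4873, -0.1588, 0.1999]
eef_rot: [3.14, -0.002, 0.048]
force: [-0.5, -0.4, -4.2]
width: 0.116
gripper_force: 58.5
```

```bash
python3 - <<'E'
from h import *
rows([(.4535,.1678,.2,.066)])
s=snapshot("top"); a=s["img"][195:320,200:360]; cv2.imwrite("pics/top3.png",cv2.resize(a,None,fx=4.7,fy=4.7,interpolation=cv2.INTER_CUBIC))
# expected inner rim/floor corners in crop px
c=np.array([.4535,.1678]);px=np.array([-.066,.998]);py=np.array([-.998,-.066])
for z,hx,hy in((.075,.079,.095),(.004,.075,.091)):
  for i,j in((1,1),(1,-1),(-1,-1),(-1,1)):
    q=proj(s,[*(c+i*hx*px+j*hy*py),z]); print(z,i,j,np.round((q-[200,195]+.5)*4.7-.5))
E
```

```text
[0.002, -0.002, -0.018] [-0.0181, -0.3278, -0.0006]
t 12.25 pos [ 0.4873 -0.1588  0.1999] rot [ 3.1401e+00 -1.9000e-03  4.7900e-02] F [-0.5 -0.4 -4.2] w 0.116 58.46608579158783
0.075 1 1 [ 99. 499.]
0.075 1 -1 [ 89. 164.]
0.075 -1 -1 [365. 143.]
0.075 -1 1 [384. 477.]
0.004 1 1 [133. 498.]
0.004 1 -1 [123. 195.]
0.004 -1 -1 [371. 176.]
0.004 -1 1 [388. 479.]
```

View pics/top3.png

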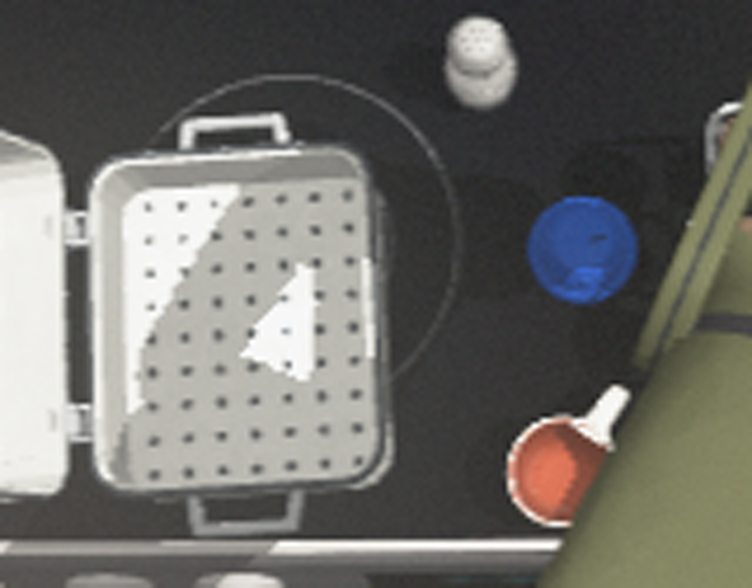

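The observed rim corners, about (92,155), (366,143), (385,480) and (98,497), match the predicted pan pose within about 2 mm. The rack is lifted and held. Carrying it across.

Emit:
jog_arm:
  deltas:
    - [0, 0, 0, 0, -0.003, 0, -1]
    - [0, 0, -0.001, -0.001, -0.01, 0, -1]
    - [0, 0, -0.002, -0.002, -0.023, 0, -1]
    - [0, 0, -0.003, -0.003, -0.04, 0, -1]
    - [0, 0, -0.004, -0.004, -0.062, 0, -1]
    - [0, 0, -0.006, -0.005, -0.087, 0, -1]
    - [0, 0, -0.008, -0.007, -0.115, 0, -1]
    - [0, 0, -0.009, -0.008, -0.145, 0, -1]
    - [0, 0, -0.011, -0.01, -0.175, 0, -1]
    - [0, 0, -0.012, -0.011, -0.205, 0, -1]
    - [0, 0, -0.013, -0.013, -0.233, 0, -1]
    - [0, 0, -0.014, -0.014, -0.26, 0, -1]
    - [0, 0, -0.015, -0.015, -0.283, 0, -1]
    - [0, 0, -0.016, -0.016, -0.302, 0, -1]
    - [0, 0, -0.017, -0.017, -0.316, 0, -1]
    - [0, 0, -0.018, -0.018, -0.325, 0, -1]
    - [0, 0, -0.018, -0.018, -0.328, 0, -1]
    - [0, 0, -0.018, -0.018, -0.328, 0, -1]
    - [0, 0, -0.018, -0.018, -0.328, 0, -1]
    - [0, 0, -0.018, -0.018, -0.328, 0, -1]

```text
time_s: 14.3
position: [0.4535, 0.1675, 0.1989]
eef_rot: [3.14, -0.001, 0.065]
force: [-0.7, 0.6, -3.6]
width: 0.114
gripper_force: 58.6
```

```bash
python3 - <<'E'
from h import *
rows([(.4535,.1678,.0847,.066)])
s=snapshot("wrist"); t=snapshot("scene")
a=np.hstack([cv2.resize(s["img"],(400,300)),cv2.resize(t["img"][200:410,140:420],(400,300))]); cv2.imwrite("pics/c4.png",a)
E
```

```text
[0.001, -0.001, -0.001] [-0.0001, -0.0004, 0.1142]
t 14.3 pos [0.4535 0.1675 0.1989] rot [ 3.1403e+00 -1.0000e-03  6.4800e-02] F [-0.7  0.6 -3.6] w 0.114 58.590019941329956
```

View pics/c4.png

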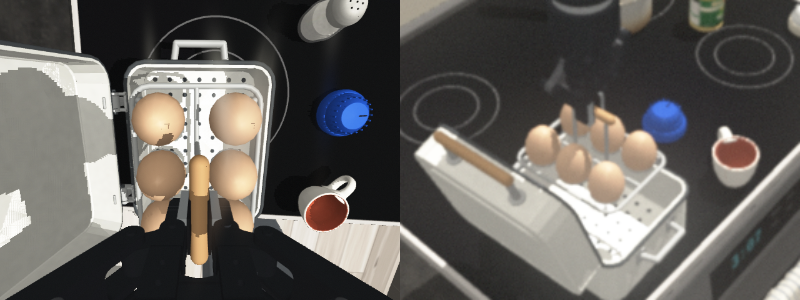

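The rack hangs level above the pan (wrist half: rack spans u 133–262 inside the rim at 130–270). Lowering, slow at the end.

Emit:
jog_arm:
  deltas:
    - [0, 0, 0, 0, 0, 0.004, -1]
    - [0, 0, 0, 0, 0, 0.012, -1]
    - [0, 0, 0, 0, 0, 0.024, -1]
    - [0, 0, 0, 0, 0, 0.038, -1]
    - [0, 0, 0, 0, 0, 0.053, -1]
    - [0, 0, 0, 0, 0, 0.068, -1]
    - [0, 0, 0, 0, 0, 0.081, -1]
    - [0, 0, 0, 0, 0, 0.091, -1]
    - [0, 0, 0, 0, 0, 0.098, -1]
    - [0, 0, 0, 0, 0, 0.102, -1]
    - [0, 0, 0, 0, 0, 0.105, -1]
    - [0, 0, 0, 0, 0, 0.107, -1]
    - [0, 0, 0, 0, 0, 0.108, -1]
    - [0, 0, 0, 0, 0, 0.109, -1]
    - [0, 0, 0, 0, 0, 0.109, -1]

```text
time_s: 15.9
position: [0.4536, 0.168, 0.0901]
eef_rot: [3.141, -0.001, 0.066]
force: [-0.8, 0.1, -3.7]
width: 0.116
gripper_force: 58.6
```

Emit:
jog_arm:
  deltas:
    - [0, 0, 0, 0, 0, 0.001, -1]
    - [0, 0, 0, 0, 0, 0.002, -1]
    - [0, 0, 0, 0, 0, 0.003, -1]
    - [0, 0, 0, 0, 0, 0.004, -1]
    - [0, 0, 0, 0, 0, 0.005, -1]
    - [0, 0, 0, 0, 0, 0.005, -1]

```text
time_s: 16.5
position: [0.4537, 0.1683, 0.0853]
eef_rot: [3.141, -0.001, 0.066]
force: [-1.2, 1.1, -1.4]
width: 0.118
gripper_force: 59.0
```

Emit:
jog_arm:
  deltas:
    - [0, 0, 0, 0, 0, 0.001, -1]
    - [0, 0, 0, 0, 0, 0.0015, -1]
    - [0, 0, 0, 0, 0, 0.0015, -1]

```text
time_s: 16.8
position: [0.454, 0.1688, 0.0847]
eef_rot: [-3.141, -0.002, 0.066]
force: [-3.7, 3.3, 4.9]
width: 0.114
gripper_force: 59.6
```

Emit:
jog_arm:
  deltas:
    - [0, 0, 0, 0, 0, 0, -0.3]
    - [0, 0, 0, 0, 0, 0, -0.3]
    - [0, 0, 0, 0, 0, 0, -0.3]
    - [0, 0, 0, 0, 0, 0, -0.3]
    - [0, 0, 0, 0, 0, -0.01, -0.3]
    - [0, 0, 0, 0, 0, -0.03, -0.3]
    - [0, 0, 0, 0, 0, -0.07, -0.3]
    - [0, 0, 0, 0, 0, -0.12, -0.2]
    - [0, 0, 0, 0, 0, -0.17, -0.2]
    - [0, 0, 0, 0, 0, -0.22, -0.2]
    - [0, 0, 0, 0, 0, -0.27, -0.2]
    - [0, 0, 0, 0, 0, -0.275, -0.2]
    - [0, 0, 0, 0, 0, -0.275, -0.2]
  grip_force: 30

```text
time_s: 18.1
position: [0.4539, 0.1684, 0.3618]
eef_rot: [3.141, -0.007, 0.066]
force: [-1.2, -0.0, -0.1]
width: 0.404
gripper_force: 0.0
```

```bash
python3 - <<'E'
from h import *
rows([(.4435,.337,.36,.066)])
s=snapshot("wrist"); t=snapshot("scene")
for n,q in (("bar",[.4435,.336,.285]),("bar-",[.4435-.053,.336-.0035,.285]),("bar+",[.4435+.053,.336+.0035,.285])): print(n,proj(s,q)*[400/640,300/480],((proj(t,q)-[140,200])*[400/280,300/210])+[400,0])
a=np.hstack([cv2.resize(s["img"],(400,300)),cv2.resize(t["img"][200:410,140:420],(400,300))]); cv2.imwrite("pics/c5.png",a)
E
```

```text
[0.0, -0.007, -0.0] [0.0007, -0.1689, 0.0017]
t 18.1 pos [0.4539 0.1684 0.3618] rot [ 3.1414 -0.0067  0.0657] F [-1.2 -0.  -0.1] w 0.404 0.0
bar [ 26.19442509 164.33310745] [471.66628929 151.20307   ]
bar- [ 37.16567833 212.61746043] [512.30217015 176.2726513 ]
bar+ [ 13.62875426 109.03174187] [433.36786371 127.57554   ]
```

View pics/c5.png

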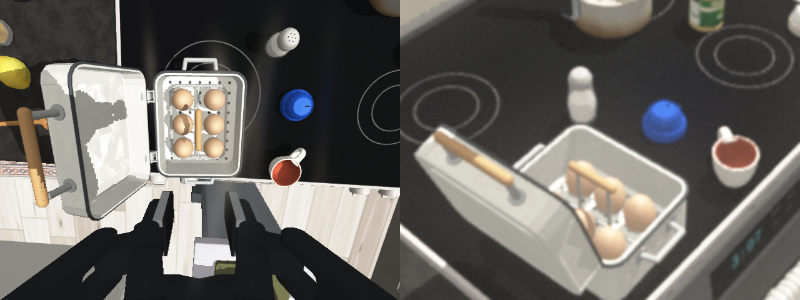

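The rack sits flat inside the pan. The observed bar, scene half (435,131)–(518,191) and wrist half (26,110)–(42,205), is slightly lower than I predicted, so I'm triangulating it before regrasping.

```bash
python3 - <<'E'
from h import *
from scipy.optimize import least_squares
s=snapshot("wrist"); t=snapshot("scene")
W=[np.array(p)/.625 for p in((26,110),(42,205))]
S=[(np.array(p)-[400,0])*.7+[140,200] for p in((435,131),(518,191))]
for i in(0,1):
    r=least_squares(lambda X:np.r_[proj(s,X)-W[i],proj(t,X)-S[i]],[.44,.33,.28]); print(r.x.round(4),r.fun.round(1))
E
```

```text
[0.4944 0.3329 0.2739] [-1.2 -1.3  4.8  1.3]
[0.3892 0.3347 0.2672] [ 1.1  1.1 -3.2 -0. ]
```

Emit:
jog_arm:
  deltas:
    - [0, 0, 0, 0, -0.03, 0, -0.2]
    - [0, 0, 0, 0, -0.08, 0, -0.2]
    - [0, 0, 0, 0, -0.13, 0, -0.2]
    - [0, 0, 0, 0, -0.16, 0, -0.2]
    - [0, 0, 0, 0, -0.167, 0.01, -0.2]
    - [0, 0, 0, 0, -0.167, 0.04, -0.2]
    - [0, 0, 0, 0, -0.167, 0.07, -0.2]
    - [0, 0, 0, 0, -0.167, 0.095, -0.2]
    - [0, 0, 0, 0, -0.167, 0.105, -0.2]
    - [0, 0, 0, 0, -0.167, 0.105, -0.2]
    - [0, 0, 0, 0, -0.167, 0.105, -0.2]
    - [0, 0, 0, 0, -0.167, 0.105, -1]
    - [0, 0, 0, 0, -0.167, 0.105, -1]
    - [0, 0, 0, 0, -0.167, 0.105, -1]
    - [0, 0, 0, 0, -0.167, 0.105, -1]
    - [0, 0, 0, 0, -0.167, 0.105, -1]
  grip_force: 35

```text
time_s: 19.9
position: [0.4431, 0.3356, 0.2551]
eef_rot: [-3.14, -0.004, 0.066]
force: [0.3, 3.0, 4.6]
width: 0.124
gripper_force: 34.3
```

```bash
python3 - <<'E'
from h import *
rows([(.4614,.0491,.083,.066)])
a0=np.arctan2(.02,.21); A=a0+1.85
for n in range(1,45):
    th=1.85*(1+np.cos(np.pi*n/44))/2; a=a0+th
    print(n,round(th,2),round(.211*(np.cos(a)-np.cos(A)),3),round(-.211*(np.sin(a)-np.sin(A)),3),end=" | ")
E
```

```text
[-0.001, -0.004, -0.0] [-0.0013, 0.2873, 0.1717]
t 19.9 pos [0.4431 0.3356 0.2551] rot [-3.1404 -0.0041  0.0658] F [0.3 3.  4.6] w 0.124 34.34934854507446
1 1.85 0.0 -0.0 | 2 1.84 0.002 -0.001 | 3 1.83 0.004 -0.002 | 4 1.81 0.007 -0.003 | 5 1.79 0.012 -0.004 | 6 1.77 0.017 -0.006 | 7 1.74 0.023 -0.007 | 8 1.7 0.03 -0.009 | 9 1.67 0.037 -0.011 | 10 1.62 0.046 -0.012 | 11 1.58 0.055 -0.013 | 12 1.53 0.066 -0.014 | 13 1.48 0.076 -0.015 | 14 1.43 0.088 -0.014 | 15 1.37 0.1 -0.013 | 16 1.31 0.112 -0.012 | 17 1.25 0.125 -0.009 | 18 1.19 0.138 -0.006 | 19 1.12 0.15 -0.001 | 20 1.06 0.163 0.004 | 21 0.99 0.175 0.01 | 22 0.93 0.188 0.017 | 23 0.86 0.199 0.024 | 24 0.79 0.21 0.033 | 25 0.73 0.221 0.042 | 26 0.66 0.23 0.051 | 27 0.6 0.239 0.061 | 28 0.54 0.247 0.071 | 29 0.48 0.254 0.081 | 30 0.42 0.26 0.092 | 31 0.37 0.266 0.102 | 32 0.32 0.27 0.111 | 33 0.27 0.274 0.121 | 34 0.23 0.277 0.13 | 35 0.18 0.28 0.138 | 36 0.15 0.282 0.146 | 37 0.11 0.284 0.153 | 38 0.08 0.285 0.159 | 39 0.06 0.286 0.164 | 40 0.04 0.286 0.169 | 41 0.02 0.287 0.172 | 42 0.01 0.287 0.174 | 43 0.0 0.287 0.176 | 44 0.0 0.287 0.176 |
```

Bar regripped, and the nominal closing arc (0.287, 0.176) matches the measured displacement (0.287, 0.172). Bringing the lid over.

Emit:
jog_arm:
  deltas:
    - [0, 0, 0, 0, 0.002, -0.001, -1]
    - [0, 0, 0, 0, 0.004, -0.002, -1]
    - [0, 0, 0, 0, 0.007, -0.003, -1]
    - [0, 0, 0, 0, 0.012, -0.004, -1]
    - [0, 0, 0, 0, 0.017, -0.006, -1]
    - [0, 0, 0, 0, 0.023, -0.007, -1]
    - [0, 0, 0, 0, 0.03, -0.009, -1]
    - [0, 0, 0, 0, 0.037, -0.011, -1]
    - [0, 0, 0, 0, 0.046, -0.012, -1]
    - [0, 0, 0, 0, 0.055, -0.013, -1]
    - [0, 0, 0, 0, 0.066, -0.014, -1]
    - [0, 0, 0, 0, 0.076, -0.015, -1]
    - [0, 0, 0, 0, 0.088, -0.014, -1]
    - [0, 0, 0, 0, 0.1, -0.013, -1]
    - [0, 0, 0, 0, 0.112, -0.012, -1]
    - [0, 0, 0, 0, 0.125, -0.009, -1]
    - [0, 0, 0, 0, 0.138, -0.006, -1]
    - [0, 0, 0, 0, 0.15, -0.001, -1]
    - [0, 0, 0, 0, 0.16, 0.003, -1]
    - [0, 0, 0, 0, 0.163, 0.004, -1]

```text
time_s: 21.9
position: [0.4522, 0.1708, 0.2482]
eef_rot: [3.14, 0.002, 0.065]
force: [-4.1, 1.0, -0.3]
width: 0.126
gripper_force: 36.4
```

Emit:
jog_arm:
  deltas:
    - [0, 0, 0, 0, 0.006, 0.002, -1]
    - [0, 0, 0, 0, 0.015, 0.008, -1]
    - [0, 0, 0, 0, 0.025, 0.013, -1]
    - [0, 0, 0, 0, 0.036, 0.02, -1]
    - [0, 0, 0, 0, 0.047, 0.029, -1]
    - [0, 0, 0, 0, 0.058, 0.038, -1]
    - [0, 0, 0, 0, 0.067, 0.047, -1]
    - [0, 0, 0, 0, 0.076, 0.057, -1]
    - [0, 0, 0, 0, 0.084, 0.067, -1]
    - [0, 0, 0, 0, 0.091, 0.077, -1]
    - [0, 0, 0, 0, 0.097, 0.088, -1]
    - [0, 0, 0, 0, 0.103, 0.098, -1]
    - [0, 0, 0, 0, 0.107, 0.107, -1]
    - [0, 0, 0, 0, 0.111, 0.117, -1]
    - [0, 0, 0, 0, 0.114, 0.126, -1]
    - [0, 0, 0, 0, 0.117, 0.134, -1]
    - [0, 0, 0, 0, 0.119, 0.142, -1]
    - [0, 0, 0, 0, 0.121, 0.149, -1]
    - [0, 0, 0, 0, 0.122, 0.154, -1]
    - [0, 0, 0, 0, 0.122, 0.154, -1]

```text
time_s: 23.9
position: [0.4596, 0.0508, 0.0935]
eef_rot: [-3.141, 0.003, 0.066]
force: [-4.8, 4.1, -2.1]
width: 0.125
gripper_force: 34.3
```

Emit:
jog_arm:
  deltas:
    - [0, 0, 0, 0, 0, 0.002, -1]
    - [0, 0, 0, 0, 0, 0.004, -1]
    - [0, 0, 0, 0, 0.001, 0.006, -1]
    - [0, 0, 0, 0, 0.001, 0.008, -1]
    - [0, 0, 0, 0, 0.001, 0.009, -1]
    - [0, 0, 0, 0, 0.001, 0.01, -1]
    - [0, 0, 0, 0, 0.001, 0.011, -1]
    - [0, 0, 0, 0, 0.001, 0.012, -1]
    - [0, 0, 0, 0, 0.001, 0.012, -1]

```text
time_s: 24.8
position: [0.4597, 0.0493, 0.0824]
eef_rot: [3.141, 0.003, 0.066]
force: [-6.6, 2.0, -2.1]
width: 0.121
gripper_force: 34.3
```

Emit:
jog_arm:
  deltas:
    - [0, 0, 0, 0, 0, 0.001, -1]
    - [0, 0, 0, 0, 0, 0.002, -1]
    - [0, 0, 0, 0, 0, 0.003, -1]
    - [0, 0, 0, 0, 0, 0.004, -1]
    - [0, 0, 0, 0, 0, 0.004, -1]

```text
time_s: 25.3
position: [0.4598, 0.049, 0.0796]
eef_rot: [3.14, 0.004, 0.067]
force: [-9.3, 0.6, 5.8]
width: 0.127
gripper_force: 35.0
```

Emit:
jog_arm:
  deltas:
    - [0, 0, 0, 0, 0, 0.001, -1]
    - [0, 0, 0, 0, 0, 0.002, -1]
    - [0, 0, 0, 0, 0, 0.002, -1]

```text
time_s: 25.6
position: [0.46, 0.049, 0.0792]
eef_rot: [3.14, 0.004, 0.067]
force: [-15.6, -0.3, 15.9]
width: 0.126
gripper_force: 36.1
```

Shut: the lid is stiff against the rim. Unload, release and rise, then go to the timer.

Emit:
jog_arm:
  deltas:
    - [0, 0, 0, 0, 0, -0.002, -1]
    - [0, 0, 0, 0, 0, -0.002, -0.2]
    - [0, 0, 0, 0, 0, -0.002, -0.2]
    - [0, 0, 0, 0, 0, -0.002, -0.2]
    - [0, 0, 0, 0, 0, -0.002, -0.2]
    - [0, 0, 0, 0, 0, -0.02, -0.2]
    - [0, 0, 0, 0, 0, -0.05, -0.2]
    - [0, 0, 0, 0, 0, -0.09, -0.2]
    - [0, 0, 0, 0, 0, -0.12, -0.2]
    - [0, 0, 0, 0, 0, -0.12, -0.2]

```text
time_s: 26.6
position: [0.4645, 0.0493, 0.2035]
eef_rot: [3.139, -0.012, 0.066]
force: [0.0, -0.8, 0.4]
width: 0.401
gripper_force: 0.0
```

```bash
python3 - <<'E'
from h import *
from scipy.optimize import least_squares
rows([(.471,-.369,.15,.066),(.471,-.369,.017,.066)])
t=snapshot("top"); s=snapshot("scene")
# lid/bar check without viewing: orange-ish pixels of the lid bar in the top image
im=cv2.cvtColor(t["img"],cv2.COLOR_BGR2HSV); m=cv2.inRange(im,(8,70,120),(25,255,255))
m[:,:270]=0;m[:,310:]=0;m[:225]=0;m[290:]=0
yx=np.argwhere(m); print("bar px",len(yx),yx.mean(0) if len(yx) else None,"pred",proj(t,[.4614,.0491,.1]))
# white blob of the timer in both views
for n,c in(("top",t),("scene",s)):
    q=proj(c,[.471,-.369,.03]); u,v=q.astype(int); g=cv2.cvtColor(c["img"],cv2.COLOR_BGR2GRAY)[v-16:v+17,u-16:u+17]
    cc=cv2.connectedComponentsWithStats((g>95).astype(np.uint8)); k=1+np.argmax(cc[2][1:,4]); print(n,q,cc[2][k],cc[3][k]+[u-16,v-16])
E
```

```text
[0.002, -0.012, -0.0] [-0.0217, 0.4177, 0.0541]
[0.002, -0.012, -0.0] [-0.0233, 0.4174, 0.1871]
t 26.6 pos [0.4645 0.0493 0.2035] rot [ 3.1395 -0.0118  0.066 ] F [ 0.  -0.8  0.4] w 0.401 0.0
bar px 97 [265.59793814 294.07216495] pred [293.72900282 257.53410435]
top [448.21184291 256.56319098] [  2   7  25  23 445] [445.90786517 257.7752809 ]
scene [426.57206047 208.1556021 ] [  0   1  33  32 655] [425.14198473 211.42290076]
```

Numeric check: the bar is at u=294.1 against 293.7 predicted when shut, and the timer's centre is (446,258) as before. Moving over the timer with the fingers open.

Emit:
jog_arm:
  deltas:
    - [0, 0, 0, -0.001, 0.03, 0, 0.4]
    - [0, 0, 0, -0.003, 0.08, 0, 1]
    - [0, 0, 0, -0.006, 0.13, 0.01, 1]
    - [0, 0, 0, -0.01, 0.18, 0.02, 1]
    - [0, 0, 0, -0.012, 0.23, 0.03, 1]
    - [0, 0, 0, -0.016, 0.28, 0.05, 1]
    - [0, 0, 0, -0.018, 0.33, 0.07, 1]
    - [0, 0, 0, -0.02, 0.37, 0.08, 1]
    - [0, 0, 0, -0.022, 0.4, 0.085, 1]
    - [0, 0, 0, -0.022, 0.415, 0.085, 1]
    - [0, 0, 0, -0.022, 0.418, 0.085, 1]
    - [0, 0, 0, -0.022, 0.418, 0.085, 1]
    - [0, 0, 0, -0.022, 0.418, 0.085, 1]
    - [0, 0, 0, -0.022, 0.418, 0.085, 1]

```text
time_s: 28.1
position: [0.4672, -0.368, 0.1134]
eef_rot: [3.14, -0.001, 0.067]
force: [-0.1, 0.2, -0.5]
width: 1.003
gripper_force: 0.0
```

```bash
python3 - <<'E'
from h import *
rows([(.471,-.369,.017,.066)])
s=snapshot("wrist"); g=cv2.cvtColor(s["img"],cv2.COLOR_BGR2GRAY)
q=proj(s,[.471,-.369,.038]); r=proj(s,[.471+.028,-.369,.038]); l=proj(s,[.471,-.369+.028,.038]); print("dial pred",q,r,l)
u,v=q.astype(int); h=75; w=g[max(0,v-h):v+h,max(0,u-h):u+h]
cc=cv2.connectedComponentsWithStats((w>110).astype(np.uint8))
for k in range(1,cc[0]):
    if cc[2][k,4]>300: print(cc[2][k]+[u-h,v-h,0,0,0],cc[3][k]+[u-h,max(0,v-h)])
c=cv2.HoughCircles(cv2.medianBlur(g,3),cv2.HOUGH_GRADIENT,1,20,param1=80,param2=25,minRadius=25,maxRadius=75)
if c is not None: print(c[0][:5])
E
```

```text
[0.001, -0.001, 0.001] [0.0036, 0.0012, 0.0964]
t 28.1 pos [ 0.4672 -0.368   0.1134] rot [ 3.1403e+00 -1.4000e-03  6.7500e-02] F [-0.1  0.2 -0.5] w 1.003 0.0
dial pred [319.1282093  258.07550145] [322.40084149 212.48728582] [272.76334902 255.12652598]
[ 272  196  105   97 7509] [322.15075243 244.11839126]
[383 252  11  81 470] [389.74255319 304.14468085]
[[319.5 243.5  47.4]
 [124.5 164.5  67.7]
 [139.5 178.5  65.5]
 [575.5 337.5  47.9]
 [516.5 291.5  30. ]]
```

```bash
python3 - <<'E'
from h import *
s=snapshot("wrist"); t=snapshot("top")
for z in(0,.018,.038): print(z,proj(s,[.471,-.369,z]),proj(s,[.4782,-.369,z]),"top",proj(t,[.471,-.369,z]))
for z in(.01,.018,.038): print(z,"circle centre ->",ray(s,319.5,243.5,z),"bbox",ray(s,324.5,244.5,z),"top blob",ray(t,445.9,257.8,z))
cv2.imwrite("pics/w6.png",s["img"][140:330,220:430])
g=cv2.cvtColor(s["img"],cv2.COLOR_BGR2GRAY)
print("row244",g[244,255:390:5]);print("col320",g[180:310:5,320]); print("col345",g[180:310:5,345])
E
```

```text
0 [318.66951568 241.04873658] [319.36997739 231.08557535] top [445.3952698  258.20349015]
0.018 [318.74591495 248.48059988] [319.49608382 237.88500087] top [447.06945856 257.22848601]
0.038 [318.84427942 258.04916387] [319.6586577  246.65068448] top [448.98545291 256.11266057]
0.01 circle centre -> [ 0.47212418 -0.36945714  0.01      ] bbox [ 0.47164914 -0.37287098  0.01      ] top blob [ 0.47063199 -0.36781451  0.01      ]
0.018 circle centre -> [ 0.47441757 -0.36926121  0.018     ] bbox [ 0.47395804 -0.37256355  0.018     ] top blob [ 0.46943464 -0.36568394  0.018     ]
0.038 circle centre -> [ 0.48015105 -0.36877138  0.038     ] bbox [ 0.47973032 -0.37179496  0.038     ] top blob [ 0.46644127 -0.36035752  0.038     ]
row244 [ 25  25  17  27 168 167 178 187 203 203 203 204 204 205 254 254 255 255
 254 253 232 247 239 115 110 106 100]
col320 [ 26  25  25  27 215 251 229 237 242 248 253 254 205 205 204 229 227 254
 254 254 254 239 155  25  26  26]
col345 [ 46  47  48  50  52 200 241 230 246 243 254 253 254 254 254 254 254 254
 253 249 240  51  53  54  55  56]
```

The wrist-view silhouette puts the timer at (0.472, -0.369), agreeing with the top view. Descend and grip the dial above its base.

Emit:
jog_arm:
  deltas:
    - [0, 0, 0, 0.005, 0.001, 0.03, 1]
    - [0, 0, 0, 0.005, 0.001, 0.06, 1]
    - [0, 0, 0, 0.005, 0.001, 0.08, 1]
    - [0, 0, 0, 0.005, 0.001, 0.09, 1]
    - [0, 0, 0, 0.005, 0.001, 0.096, 1]
    - [0, 0, 0, 0.005, 0.001, 0.096, 1]
    - [0, 0, 0, 0.005, 0.001, 0.096, -1]
    - [0, 0, 0, 0.005, 0.001, 0.096, -1]
    - [0, 0, 0, 0.005, 0.001, 0.096, -1]
    - [0, 0, 0, 0.005, 0.001, 0.096, -1]
    - [0, 0, 0, 0.005, 0.001, 0.096, -1]
  grip_force: 40

```text
time_s: 29.35
position: [0.4728, -0.3679, 0.0196]
eef_rot: [-3.137, -0.002, 0.065]
force: [-2.6, 12.1, 14.3]
width: 0.576
gripper_force: 37.6
```

Emit:
jog_arm:
  deltas:
    - [0, 0, 0, 0, -0.002, -0.001, -1]
    - [0, 0, -0.05, 0, -0.002, -0.001, -1]
    - [0, 0, -0.13, 0, -0.002, -0.001, -1]
    - [0, 0, -0.22, 0, -0.002, -0.001, -1]
    - [0, 0, -0.32, 0, -0.002, -0.001, -1]
    - [0, 0, -0.42, 0, -0.002, -0.001, -1]
    - [0, 0, -0.52, 0, -0.002, -0.001, -1]
    - [0, 0, -0.62, 0, -0.002, -0.001, -1]
    - [0, 0, -0.72, 0, -0.002, -0.001, -1]
    - [0, 0, -0.82, 0, -0.002, -0.001, -1]
    - [0, 0, -0.92, 0, -0.002, -0.001, -1]
    - [0, 0, -1.02, 0, -0.002, -0.001, -1]
    - [0, 0, -1.12, 0, -0.002, -0.001, -1]
    - [0, 0, -1.22, 0, -0.002, -0.001, -1]
    - [0, 0, -1.32, 0, -0.002, -0.001, -1]
    - [0, 0, -1.41, 0, -0.002, -0.001, -1]
    - [0, 0, -1.49, 0, -0.002, -0.001, -1]
    - [0, 0, -1.55, 0, -0.002, -0.001, -1]
    - [0, 0, -1.58, 0, -0.002, -0.001, -1]
    - [0, 0, -1.58, 0, -0.002, -0.001, -1]

```text
time_s: 31.35
position: [0.4717, -0.3678, 0.0201]
eef_rot: [3.141, 0.0, 1.646]
force: [-4.5, 4.9, 9.0]
width: 0.568
gripper_force: 40.4
```

```bash
python3 - <<'E'
from h import *
o=telemetry.observe(); print({k:np.round(o[k],3) for k in("time_s","position","eef_rot","force","ft_torque","width","gripper_force")})
E
```

```text
{'time_s': np.float64(31.35), 'position': array([ 0.472, -0.368,  0.02 ]), 'eef_rot': array([3.141, 0.   , 1.646]), 'force': array([-4.469,  4.903,  8.974]), 'ft_torque': array([0.759, 0.879, 0.023]), 'width': np.float64(0.568), 'gripper_force': np.float64(40.4)}
```

Turned 1.58 rad. Release, rise, and check the index mark numerically.

Emit:
jog_arm:
  deltas:
    - [0, 0, 0, 0, 0, 0, 1]
    - [0, 0, 0, 0, 0, 0, 1]
    - [0, 0, 0, 0, 0, 0, 1]
    - [0, 0, 0, 0, 0, 0, 1]
    - [0, 0, 0, 0, 0, -0.02, 1]
    - [0, 0, 0, 0, 0, -0.05, 1]
    - [0, 0, 0, 0, 0, -0.09, 1]
    - [0, 0, 0, 0, 0, -0.13, 1]
    - [0, 0, 0, 0, 0, -0.15, 1]
    - [0, 0, 0, 0, 0, -0.15, 1]
    - [0, 0, 0, 0, 0, -0.15, 1]

```text
time_s: 32.45
position: [0.4716, -0.3678, 0.1677]
eef_rot: [3.141, 0.001, 1.646]
force: [0.2, 0.5, -0.9]
width: 0.998
gripper_force: 0.0
```

```bash
python3 - <<'E'
from h import *
o=telemetry.observe(); print(o["time_s"],np.round(o["position"],3),np.round(o["force"],1))
def mark(s,name):
    g=cv2.cvtColor(s["img"],cv2.COLOR_BGR2GRAY); k=4; c=np.array([.472,-.3685]); n=160
    # rectify the dial top plane: 160x160 px covering 40 mm, rows = -x, cols = -y
    f=lambda i,j: proj(s,[c[0]+.02-.04*i/n,c[1]+.02-.04*j/n,.038])
    src=np.float32([f(0,0),f(0,n),f(n,n),f(n,0)]); H=cv2.getPerspectiveTransform(src,np.float32([[0,0],[n,0],[n,n],[0,n]]))
    w=cv2.warpPerspective(g,H,(n,n),flags=cv2.INTER_CUBIC); b=(w<110).astype(np.uint8)
    cc=cv2.connectedComponentsWithStats(b)
    for q in range(1,cc[0]):
        if 40<cc[2][q,4]<4000:
            yx=np.argwhere(cc[1]==q); d=yx-yx.mean(0); ev=np.linalg.eigh(d.T@d)[1][:,-1]
            m=yx.mean(0); print(name,"area",cc[2][q,4],"at x,y mm",np.round([(80-m[0])/4,(80-m[1])/4],1),"axis deg",np.degrees(np.arctan2(ev[1],ev[0])).round(0),"box",cc[2][q,:4])
mark(snapshot("wrist"),"wrist"); 
t={**snapshot("top")}; t0=dict(t,img=cv2.imread("pics/top0.png")); mark(t0,"top0"); mark(t,"top")
# bystanders and lid: mean colour change against the first picture
for n,(u,v) in dict(shaker=(302,208),cup=(320,295),tin=(411,206),lid=(248,261),bar=(294,258)).items():
    print(n,cv2.absdiff(t["img"],t0["img"])[v-12:v+12,u-12:u+12].mean().round(1))
E
```

```text
32.45 [ 0.472 -0.368  0.168] [ 0.2  0.5 -0.9]
wrist area 381 at x,y mm [ 17.6 -17.8] axis deg -146.0 box [135   0  25  32]
wrist area 176 at x,y mm [ 8.8 -0.7] axis deg 177.0 box [80 26  7 38]
wrist area 131 at x,y mm [-18.2 -18.8] axis deg 154.0 box [147 140  13  20]
top0 area 431 at x,y mm [ 17.8 -17.3] axis deg 53.0 box [130   0  30  27]
shaker 3.4
cup 28.9
tin 1.5
lid 0.8
bar 1.9
```

```bash
python3 - <<'E'
from h import *
a=cv2.imread("pics/scene0.png"); b=snapshot("scene")["img"]
for n,(u,v) in dict(cup=(375,312),shaker=(267,262),tin=(355,203),lid=(275,320),bar=(316,284),blue=(325,283)).items():
    w=10; T=a[v-w:v+w,u-w:u+w]; r=cv2.matchTemplate(b[v-25:v+25,u-25:u+25],T,cv2.TM_CCOEFF_NORMED); _,s,_,l=cv2.minMaxLoc(r)
    print(n,"shift",(l[0]-15,l[1]-15),round(s,3),cv2.absdiff(a,b)[v-w:v+w,u-w:u+w].mean().round(1))
# original mark angle in first top picture
g=cv2.cvtColor(cv2.imread("pics/top0.png"),cv2.COLOR_BGR2GRAY); print(g[253:261,442:459])
g=cv2.cvtColor(cv2.imread("pics/w2.png"),cv2.COLOR_BGR2GRAY); m=np.argwhere(g[240:280,560:598]<110); d=m-m.mean(0); e=np.linalg.eigh(d.T@d); print(len(m),m.mean(0)+[240,560],np.degrees(np.arctan2(e[1][0,-1],e[1][1,-1])),e[0])
E
```

```text
cup shift (0, 1) 0.944 12.0
shaker shift (-1, 0) 0.982 7.8
tin shift (0, 0) 0.999 4.5
lid shift (15, 8) 0.541 0.8
bar shift (0, 0) 0.998 5.9
blue shift (-2, -1) 0.912 14.6
[[188 237 244 244 244 244 244 244 245 245 245 245 242 237 187  89  45]
 [205 239 244 244 244 244 244 245 245 245 245 245 245 234 210 131  46]
 [228 243 244 244 244 244 244 244 245 245 245 245 245 242 236 181  89]
 [228 243 244 244 244 244 244 245 237 174 123 160 238 243 229 170  90]
 [217 241 244 244 244 244 245 245 245 245 245 245 245 243 227 196 120]
 [215 241 245 244 244 245 245 245 246 245 246 246 245 242 236 207 122]
 [177 229 243 244 245 245 245 245 245 245 245 245 244 232 228 206 119]
 [174 203 240 245 245 245 245 245 245 245 246 245 241 234 229 177  89]]
144 [270.77777778 591.60416667] -77.16367742589256 [2671.93761321 9327.38877568]
```

The mark went from -y to +x, a quarter turn anticlockwise. The lid and bar match their original shut appearance, and the bystanders have not moved. Handing in.

```bash
python3 -c "
from cell import job
print(job.hand_in())"
```

```text
the job is handed in; nothing more can be done
None
```

I handed the job in at about 32.5 s: the rack of eggs is flat in the pan, the lid was lowered shut under grip, and then the white timer's dial got its quarter turn anticlockwise, with shaker, cup and tin unmoved; however, I viewed 11 pictures, one over the 10 allowed.

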